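# Cap the peg box and take the rain cover off again

### The job

Pull the drawer of the small cabinet out to its stop, so that the open bamboo peg box in it is exposed. Pick up the two nested lids together by the inner lid's stem, lower them onto the peg box without dropping them until the inner lid is fully seated in it, both lids still nested, and let go of the stem. Then take the outer lid by its collar and lift it alone, clear of the stem, leaving the inner lid seated and undisturbed and the drawer out; finish while still holding the outer lid still and about level in the air above the box, and leave everything else on the shelf where it is.

Things in the scene. Friction and masses are not known exactly. Their poses are not given: they have to be found in the camera images.
- tray (a joint): how far the drawer is out, m: 0 shut, 0.15 at its stop; starts up to 30 mm ajar. About 3 N friction, stays where left. The white cabinet (fixed; 260 mm deep, 172 wide, top 94 mm above the shelf surface) faces the robot, turned a little; with the drawer at its stop, the peg box's centre is 85 mm in front of its face
- tray_bar (a point): centre of the drawer's pull bar, moves with it; x points into the cabinet (drawer opens along -x), y along the bar, z up. Bar 90 mm long (y), 12 thick (x), 14 high (z), centre 58 mm above the shelf surface and 48 mm in front of the drawer's front panel (panel top at 70 mm); free between two posts 78 mm apart: can be pinched from above, one finger behind it
- box_rim (a point): centre of the mouth of the square bamboo peg box, at rim height, 73 mm above the shelf surface; box fixed in the drawer, centre 123 mm behind the bar; axes as the bar's. Box 100 x 100 mm outside, walls 7, mouth 86 x 86, sides parallel to the axes. The inner lid's plug fits the mouth with 3 mm play on each side, in any of four quarter turns
- inner_lid: inner bamboo lid, at first standing on its plug on the shelf, outer lid nested over it; origin: centre of the plug's underside, z up. Square plug 11 mm deep (80 x 80 mm, lowest 5 mm 74 x 74), plate 100 x 100 x 6 (z 11 to 17), central square stem 16 x 16 (z 17 to 79), sides parallel to the lid's. About 0.16 kg. Seated: plate on the box rim, origin 11 mm below rim
- outer_lid: outer bamboo lid; origin: centre of its plate's underside, which rests loose on the inner plate, 17 mm above the inner origin; z up. Plate 112 x 112 x 5 mm, edge hangs 5 mm down round the inner plate (3 mm play); square collar on it 38 x 38 outside, 26 bore, z 5 to 35, sides parallel to the plate's; the stem stands 27 mm out of it. The stem lifts both lids, the collar only this. 0.14 kg
- bowl: bystander: steel bowl, 100 mm across, 42 high; origin at its underside
- spray: bystander: orange trigger spray bottle, 72 mm across, 191 high; origin at its underside
- brush: bystander: black scrub brush, 150 x 52 x 79 mm; origin at its underside
- hanger: bystander: white clothes hanger lying flat, 380 mm long, 10 high; origin 40 mm to the side of its long bar
- peg_a: bystander: bamboo clothes peg lying flat, 76 x 12 x 12 mm
- peg_b: bystander: bamboo clothes peg lying flat, 76 x 12 x 12 mm
Things that resemble listed ones, but are neither listed nor needed, are in the scene too. What is shaped like the inner_lid but orange is not meant. Leave any pink look-alike of the outer_lid alone.

How it is judged:
On the way, in this order (a step that is already met when the one before it is completed fails the run):
1. the drawer is pulled out to its stop (value of joint tray above 0.143 m), for 0.2 s.
2. both lids, still nested, are seated on the box and the stem is let go (z of inner_lid in the frame of box_rim between -0.014 and -0.008 m and horizontal distance between inner_lid and box_rim below 0.006 m and angle between inner_lid's own z axis and vertical below 0.05 rad and z of outer_lid in the frame of inner_lid between 0.013 and 0.021 m and contact force between the fingers and inner_lid below 0.1 N and value of joint tray above 0.14 m), for 0.2 s.
At the end, for the whole second after the job is handed in: Outer lid held still in the fingers within 0.25 rad of level, underside 82 to 300 mm above the inner lid's origin, within 50 mm sideways of it, not touching it; inner lid seated (3 mm in depth, 6 mm sideways, 0.05 rad), untouched; drawer at least 140 mm out (z of inner_lid in the frame of box_rim between -0.014 and -0.008 m and horizontal distance between inner_lid and box_rim below 0.006 m and angle between inner_lid's own z axis and vertical below 0.05 rad and value of joint tray above 0.14 m and z of outer_lid in the frame of inner_lid between 0.082 and 0.3 m and horizontal distance between outer_lid and inner_lid below 0.05 m and angle between outer_lid's own z axis and vertical below 0.25 rad and contact force between the fingers and outer_lid above 1 N and contact force between each of outer_lid, the arm, the fingers and inner_lid below 0.1 N and linear speed of outer_lid below 0.03 m/s and linear speed of inner_lid below 0.02 m/s); the arm keeps its last pose, push and grip.
It fails at once if the lids are parted while the inner lid is not on the box (z of outer_lid in the frame of inner_lid above 0.03 m and distance between inner_lid and box_rim above 0.03 m).
It fails at once if the lids are dropped onto the box (distance between inner_lid and box_rim below 0.03 m and linear speed of inner_lid above 0.4 m/s).
It fails at once if the inner lid is lifted from its seat along with the gripped outer lid (contact force between the fingers and outer_lid above 2 N and contact force between the fingers and inner_lid below 0.5 N and horizontal distance between inner_lid and box_rim below 0.02 m and z of inner_lid in the frame of box_rim between -0.005 and 0.05 m).
It fails at once if a bystander is moved by more than 30 mm (distance of any of bowl, spray, brush, hanger, peg_a, peg_b from where it was at the start of the episode above 0.03 m).
It also fails if it takes over 70 s, if anything falls off the work surface, if the arm or the gripper's body presses on something with over 40 N, if the wrist force passes 120 N, or if a joint passes its speed limit or range.

### The arm

A 6-joint arm with a two-finger parallel gripper is mounted at the origin on the work surface. World frame = base frame: x ahead of the robot, y to its left, z up, the work surface at z = 0. Lengths are in m, angles in rad, forces in N, time in s.
With the tool pointing down it reaches from about 0.35 to 0.875 m from the base axis. Payload 4.2 kg.
Tool frame: the origin (TCP) lies at the very end of the fingers, on their centre line; the grasp point (between the pads) lies 19 mm behind it; z points along the fingers, y is the line along which they close (so a half turn about z gives the same grasp; the last joint's range is limited). The gripper opens to 85 mm and grips with 20 to 120 N. Pads are 22 mm wide; open, the fingers measure 114 mm over their backs; the gripper's body (76 mm by 85 mm) begins 54 mm behind the grasp point. The pads swing forward as they close: fully open they stand 13 mm farther back than shut.
Start: joints at [1.406, 0.385, 0.008, 0, -1.194, -0.259], TCP at [0.257, 0.57, 0.231] pointing down, gripper open.
Joint ranges: [-3.14, 3.14], [-1.21, 2.06], [-1.07, 1.41], [-3.16, 2.05], [-2.99, -0.16], [-3.1, 3.1]. Speed limits (rad/s): [2.79, 2.79, 3.14, 3.14, 3.14, 3.14].

### API

Orientations are given as [roll, pitch, yaw] about the fixed x, y, z axes, in that order (R = Rz(yaw) Ry(pitch) Rx(roll)).
In Python, from plant import r, command_gripper, kinematics, telemetry, imaging, workorder gives the robot as it stands. Calls block until the motion is done:
- r.move_pose(position, orientation): joint-space move of the TCP to a pose.
- r.line_to(position, velocity=0.15, ori=None): straight line of the TCP; ori=None keeps the orientation; velocity is the mean speed in m/s.
- r.movej(angles): joint-space move.
- command_gripper(opening): opening from 0.0 (shut) to 1.0 (fully open); the grip force is fixed at half the most; returns when the fingers have stopped.
- r.hold(seconds).
- kinematics.ik(position, orientation): joint angles nearest the present ones, or None.
- telemetry.sense(): the state.
- imaging.grab_frame(name): name is "side" or "top"; returns a dict with "color" (420x560x3 uint8, red, green, blue), "z_map" (420x560 float32, m along the optical axis (not along the pixel's ray), 0 where there is no reading), "fx", "fy", "cx", "cy" (pixels), "k1" (the pictures are not rectified: a ray, as slopes to the right and down, at radius r is drawn at 1 + k1 r^2 times it, then the intrinsics apply), "extrinsics" (4x4, takes a point from camera to world coordinates). Camera axes: x right, y up, looking along -z (the intrinsics and any distortion apply to the point x, -y, -z); pixel columns grow to the right and rows downward; lengths in m; the calibration is good to about 2 mm. A picture is of the moment at which its call begins.
A pose or a line that the arm cannot do raises r.PlanningError and nothing moves.
- workorder.hand_in(): hands the job in; it is judged then, once.
The state is a dict: "time_s": time; "qpos": joint angles; "joint_velocities": joint speeds; "joint_efforts": joint torques, N m; "tcp_pos": TCP position; "tcp_rot": TCP orientation; "force": force on the tool from outside, world axes, zero at the start; "torque": the same for the moment, N m; "gripper_width": opening from 0.0 (shut) to 1.0 (fully open); "gripper_force": force on a finger pad.
Only numpy, scipy, OpenCV 4.12 (cv2) and the standard library are available. Lean on these libraries where they do the work, as an engineer would, in place of code of your own. Each camera call takes 0.05 s, during which the arm holds its last target. There are 200 camera calls.

## Working session

There is one attempt and no reset: what is moved stays moved. The work goes in short steps, each a Python script; the robot and the scene stay as the last script left them, time stands still between calls to the robot, and variables do not carry over. Pictures are saved under pics/ and viewed, at most 10 in all, crops included, and the job is handed in when it is done.

```bash
ls; mkdir -p pics; python3 - <<'E'
from plant import *
import cv2,numpy as np
for n in("side","top"):
    f=imaging.grab_frame(n); cv2.imwrite(f"pics/{n}0.png",f["color"][:,:,::-1]); np.savez(f"{n}0.npz",**f)
    print(n,f["fx"],f["fy"],f["cx"],f["cy"],f["k1"],np.round(f["extrinsics"],3).tolist())
s=telemetry.sense();print({k:np.round(v,3).tolist() for k,v in s.items()})
E
```

```text
pics
side 399.71259319931505 399.71259319931505 277.3141949019928 210.4781734800321 -0.027953698241069986 [[0.97, 0.186, -0.157, 0.372], [-0.243, 0.684, -0.688, -0.76], [-0.021, 0.705, 0.709, 0.851], [0.0, 0.0, 0.0, 1.0]]
top 434.7191846150078 434.7191846150078 280.885220036923 204.57070218664282 -0.06145086240534789 [[-0.005, 0.989, -0.149, 0.374], [-1.0, -0.004, 0.005, -0.035], [0.004, 0.149, 0.989, 1.199], [0.0, 0.0, 0.0, 1.0]]
{'time_s': 0.1, 'qpos': [1.406, 0.385, 0.007, -0.0, -1.194, -0.259], 'joint_velocities': [0.0, -0.003, 0.003, 0.003, 0.0, 0.0], 'joint_efforts': [-0.001, -39.332, 18.893, 4.198, -0.003, 0.0], 'tcp_pos': [0.257, 0.569, 0.23], 'tcp_rot': [3.14, -0.0, -0.424], 'force': [-0.249, 0.294, -0.138], 'torque': [0.026, 0.011, -0.003], 'gripper_force': 0.0, 'gripper_width': 0.999}
```

View pics/top0.png

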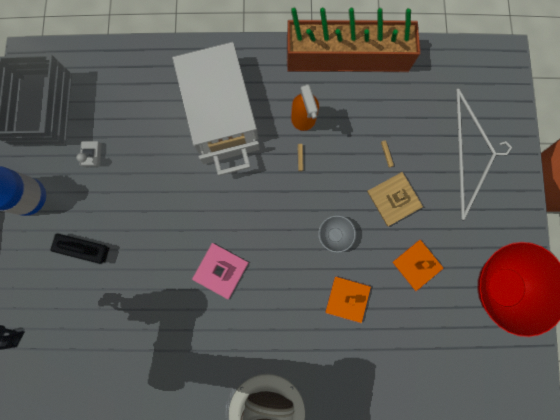

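View pics/side0.png

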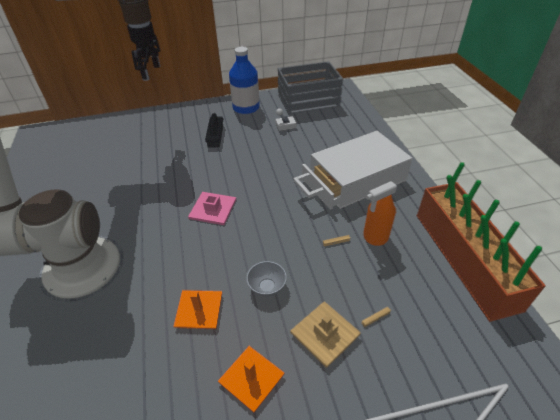

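The top view shows the bamboo nested lids at about (395,198), the white cabinet at (215,95) and its bar at (232,163). The side view shows the same lids at (325,333) and the bar at (310,187). The pink and orange ones are decoys.

```bash
cat > h.py <<'E'
import numpy as np, cv2
def rays(f,uv):
    K=np.array([[f["fx"],0,f["cx"]],[0,f["fy"],f["cy"]],[0,0,1.]])
    p=cv2.undistortPoints(np.asarray(uv,np.float64).reshape(-1,1,2),K,np.array([float(f["k1"]),0,0,0])).reshape(-1,2)
    d=np.c_[p[:,0],-p[:,1],-np.ones(len(p))]
    E=np.asarray(f["extrinsics"]); return E[:3,3],d@E[:3,:3].T
def onplane(f,uv,z):
    o,d=rays(f,uv); return o+d*((z-o[2])/d[:,2])[:,None]
def cloud(f):
    v,u=np.mgrid[:420,:560]; o,d=rays(f,np.c_[u.ravel(),v.ravel()])
    P=o+d*np.asarray(f["z_map"]).ravel()[:,None]; P[np.asarray(f["z_map"]).ravel()==0]=np.nan
    return P.reshape(420,560,3)
def rect(xy):
    (c,s,a)=cv2.minAreaRect((np.asarray(xy)[:,:2]*1000).astype(np.float32)); return np.round(c,1),np.round(s,1),round(a,2)
def blob(m,seed=None):
    n,l,st,_=cv2.connectedComponentsWithStats(m.astype(np.uint8))
    k=1+np.argmax(st[1:,4]); m=(l==k).astype(np.uint8)
    return max(cv2.findContours(m,cv2.RETR_EXTERNAL,cv2.CHAIN_APPROX_NONE)[0],key=len).reshape(-1,2)
E
python3 - <<'E'
from h import *
for n,lb,cb in(("top",(365,170,430,228),(165,35,262,180)),("side",(285,298,365,370),(290,130,415,215))):
    f=dict(np.load(n+"0.npz")); P=cloud(f); hsv=cv2.cvtColor(f["color"],cv2.COLOR_RGB2HSV)
    u0,v0,u1,v1=lb; box=np.zeros((420,560),bool); box[v0:v1,u0:u1]=1
    m=box&(hsv[...,1]>60)&(hsv[...,0]<30)&(hsv[...,2]>50)
    c=blob(m); print(n,"lid rect@.022",rect(onplane(f,c,.020)))
    Z=P[...,2]
    print(" table z",np.nanmedian(Z[230:260,140:180]))
    for lo,hi in((.012,.032),(.04,.06),(.066,.095)):
        q=P[box&(Z>lo)&(Z<hi)]; print(" lid",lo,len(q),rect(q),np.round(np.median(q,0),4))
    u0,v0,u1,v1=cb; box=np.zeros((420,560),bool); box[v0:v1,u0:u1]=1
    q=P[box&(Z>.085)&(Z<.105)]; print(" cab",len(q),rect(q),np.median(q[:,2]))
    w=box&(hsv[...,1]<60)&(hsv[...,2]>140)
    c=blob(w&(Z>.085)); print(" cab contour",rect(onplane(f,c,.094)), np.round(cv2.minAreaRect(c.astype(np.float32))[1]))
    q=P[box&w&(Z>.045)&(Z<.08)]; print(" front parts",len(q),rect(q))
f=dict(np.load("top0.npz"));im=cv2.resize(f["color"][120:185,190:270,::-1],None,fx=6,fy=6,interpolation=cv2.INTER_CUBIC)
im2=cv2.resize(f["color"][165:230,362:432,::-1],None,fx=4,fy=4,interpolation=cv2.INTER_CUBIC)
c=np.zeros((390,770,3),np.uint8);c[:,:480]=im;c[:260,490:770]=im2;cv2.imwrite("pics/c1.png",c)
E
```

```text
top lid rect@.022 (array([ 566.9, -355.7]), array([114.2, 116.7]), 28.36)
 table z 0.0012796435706035059
 lid 0.012 1464 (array([ 567. , -355.5]), array([112.6, 116.8]), 28.24) [ 0.5633 -0.3516  0.0231]
 lid 0.04 138 (array([ 566.9, -355.7]), array([38.1, 41. ]), 27.07) [ 0.5636 -0.3488  0.0525]
 lid 0.066 48 (array([ 566.4, -354.4]), array([15.9, 17.2]), 28.23) [ 0.5662 -0.3527  0.0793]
 cab 5799 (array([846.8, 139.3]), array([263.2, 173.7]), 14.84) 0.09511249957488799
 cab contour (array([847.1, 140.4]), array([256.7, 170.1]), 14.35) [89. 64.]
 front parts 360 (array([667.8,  93.5]), array([ 62.1, 160.1]), 14.02)
side lid rect@.022 (array([ 565.6, -356. ]), array([115.7, 115.3]), 28.78)
 table z -0.0011515433114815954
 lid 0.012 1992 (array([ 566.5, -355.1]), array([114.4, 113.1]), 28.81) [ 0.5598 -0.366   0.0208]
 lid 0.04 225 (array([ 566.5, -355.9]), array([40.1, 38.7]), 28.77) [ 0.5598 -0.3621  0.0496]
 lid 0.066 74 (array([ 565.8, -355. ]), array([15.4, 16.6]), 33.89) [ 0.5653 -0.3563  0.0766]
 cab 3052 (array([861.6,  72.9]), array([266.7, 316.4]), 12.88) 0.09310314423380084
 cab contour (array([846.2, 138.2]), array([259.1, 170.4]), 14.61) [40. 92.]
 front parts 235 (array([666.8,  92.3]), array([ 65.6, 158.7]), 13.93)
```

View pics/c1.png

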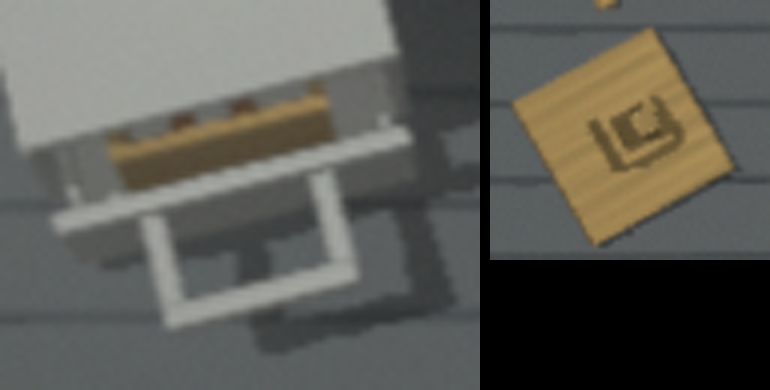

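The crop shows the bar with two posts (165–355, 275–320 in the crop) and the bamboo box inside. The lids are aligned and nested. Both views agree on the lid at (0.566,−0.355), yaw 28.5°, and the cabinet axis at about 14.4°. I'll open the drawer now.

```bash
cat >> h.py <<'E'
def yaws(a_deg):
    return [(np.radians(a_deg+k)+np.pi)%(2*np.pi)-np.pi for k in(90,-90)]
def best(kin,p,angs):
    c=[(abs(q[5]),y) for a in angs for y in yaws(a) for q in[kin.ik(list(p),[np.pi,0,y])] if q is not None]
    return min(c)[1]
def st(t):
    s=t.sense(); print(round(s["time_s"],2),np.round(s["tcp_pos"],4),"F",np.round(s["force"],1),"w",round(s["gripper_width"],3),"gf",round(s["gripper_force"],1)); return s
E
python3 - <<'E'
from plant import *; from h import *
f=dict(np.load("top0.npz"));P=cloud(f)
a=np.radians(14.4); e=np.array([np.cos(a),np.sin(a)]); n=np.array([-e[1],e[0]])
c=np.array([.8466,.1395])
q=P[120:185,190:270].reshape(-1,3); q=q[(q[:,2]>.045)&(q[:,2]<.08)]
X=(q[:,:2]-c)@e; Y=(q[:,:2]-c)@n
print(np.histogram(X,bins=np.arange(-.25,-.13,.005)))
bar=X<X.min()+.012; print("bar",np.median(X[bar]),X.min(),Y[bar].min(),Y[bar].max())
b=c+e*(X.min()+.007); b=b+n*(Y[bar].min()+Y[bar].max())/2; print(b)
y=best(kinematics,[*b,.2],[14.4]); o=[np.pi,0,y]; print(y,kinematics.ik([*b,.2],o))
command_gripper(.45)
r.move_pose([*b,.2],o); r.line_to([*b,.041]); st(telemetry)
command_gripper(0); s=st(telemetry)
E
```

```text
(array([  0,   0,   0,   0,   0,   0,  47,  62,  54,  18,  13,  13,  13,
        12,  14,  15,  13, 199, 115,  41,   0,   0, 155]), array([-0.25 , -0.245, -0.24 , -0.235, -0.23 , -0.225, -0.22 , -0.215,
       -0.21 , -0.205, -0.2  , -0.195, -0.19 , -0.185, -0.18 , -0.175,
       -0.17 , -0.165, -0.16 , -0.155, -0.15 , -0.145, -0.14 , -0.135]))
bar -0.21272042385247575 -0.21710555991384414 -0.044142368182965006 0.04456305049058318
[0.64304298 0.0874526 ]
-1.319468914507713 [ 0.38396687  0.44666116  0.02565671  0.         -1.14979188 -0.13263946]
4.04 [0.6438 0.0878 0.0421] F [ 0.3 -0.3  1.2] w 0.449 gf 0.0
4.39 [0.6432 0.0875 0.0422] F [-2.7  0.4  4.9] w 0.129 gf 60.4
```

```bash
python3 - <<'E'
from plant import *; from h import *
a=np.radians(14.4); e=np.array([np.cos(a),np.sin(a),0])
p0=np.array([.64304,.08745,.041]); 
r.line_to(list(p0-e*.115),velocity=.08); s=st(telemetry); F0=s["force"]@e
for d in np.arange(.118,.14,.0015):
    r.line_to(list(p0-e*d),velocity=.03); s=telemetry.sense(); F=s["force"]@e; print(round(d,4),round(F,1),np.round(s["force"],1))
    if F>F0+12: break
r.hold(.3); st(telemetry)
command_gripper(.45); s=st(telemetry)
p=s["tcp_pos"]; print("bar after",p)
r.line_to([p[0],p[1],.25],velocity=.25)
# toward lid, above
L=[.566,-.3555]
y=best(kinematics,[*L,.2],[28.5,118.5]); print("yaw",y)
r.move_pose([.50,-.2,.25],[np.pi,0,y])
for n in("side","top"):
    f=imaging.grab_frame(n); cv2.imwrite(f"pics/{n}1.png",f["color"][:,:,::-1]); np.savez(f"{n}1.npz",**f)
top=np.load("top1.npz")["color"][:,:,::-1]; side=np.load("side1.npz")["color"][:,:,::-1]
A=cv2.resize(top[100:220,170:280],None,fx=3.5,fy=3.5);B=cv2.resize(side[130:250,240:360],None,fx=3.2,fy=3.2)
c=np.zeros((420,790,3),np.uint8);c[:A.shape[0],:A.shape[1]]=A;c[:B.shape[0],395:395+B.shape[1]]=B;cv2.imwrite("pics/c2.png",c)
E
```

```text
5.98 [0.5317 0.0585 0.0421] F [ 2.1 -1.4  7.7] w 0.128 gf 60.7
0.118 1.1 [ 1.5 -1.3  7.7]
0.1195 2.0 [ 2.5 -1.4  7.9]
0.121 2.8 [ 3.3 -1.3  8.1]
0.1225 2.1 [ 2.4 -1.   7.5]
0.124 2.6 [ 3.  -1.5  6.4]
0.1255 1.5 [ 1.9 -1.6  7.9]
0.127 1.7 [ 2.3 -2.1  7.2]
0.1285 4.1 [ 4.7 -1.8  6.1]
0.13 7.9 [ 8.6 -1.8  2.7]
0.1315 10.4 [11.3 -2.  -0.5]
0.133 12.8 [14.1 -3.3 -4. ]
0.1345 16.3 [17.6 -3.3 -8.2]
9.28 [0.5196 0.0554 0.0421] F [17.5 -3.2 -7.2] w 0.129 gf 58.9
9.67 [0.511  0.0535 0.0404] F [1.1 0.1 0.4] w 0.451 gf 0.0
bar after [0.5110187  0.05345813 0.04038169]
yaw -2.644173816771409
```

View pics/c2.png

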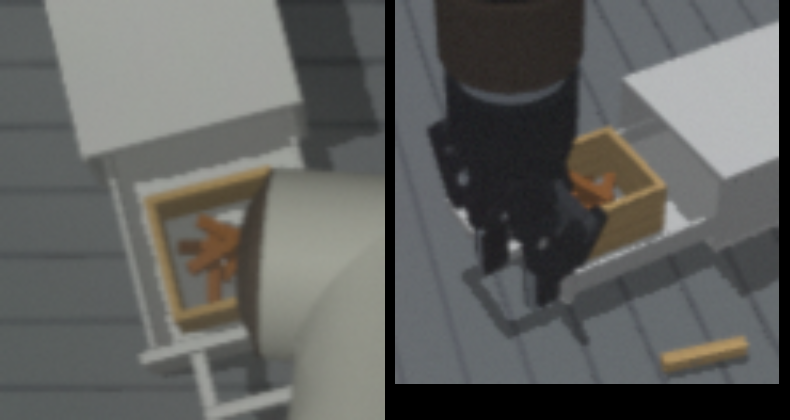

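The drawer is at its stop and the box is open. In this view the arm hides part of the box (top crop right half). I'll move over the lid and measure the box from there.

```bash
cat > box.py <<'E'
from h import *
def boxfit(n,f,tag=""):
    P=cloud(f); hsv=cv2.cvtColor(f["color"],cv2.COLOR_RGB2HSV)
    near=(np.hypot(P[...,0]-.6388,P[...,1]-.086)<.085)&(P[...,2]>.05)
    wood=near&(hsv[...,0]>12)&(hsv[...,0]<27)&(hsv[...,1]>70)
    rim=wood&(P[...,2]>.066)&(P[...,2]<.082)
    print(n,"rim cloud",rim.sum(),rect(P[rim]),np.median(P[rim][:,2]))
    c=blob(wood if n=="top" else rim); print("  contour@.073",rect(onplane(f,c,.073)))
E
python3 - <<'E'
from plant import *; from box import *
y=-2.644174; r.move_pose([.566,-.3555,.2],[np.pi,0,y]); command_gripper(1.0)
for n in("side","top"):
    f=imaging.grab_frame(n); np.savez(f"{n}2.npz",**f); boxfit(n,f)
E
```

```text
side rim cloud 252 (array([639.3,  85. ]), array([101.1, 104.9]), 13.3) 0.07115690301177502
  contour@.073 (array([637.8,  81.4]), array([101.3, 105.1]), 14.61)
top rim cloud 369 (array([638.9,  85.5]), array([100.2,  97.9]), 14.69) 0.07374493341969401
  contour@.073 (array([636.7,  84.9]), array([104.5,  97.9]), 14.69)
```

```bash
python3 - <<'E'
from plant import *; from h import *
y=-2.644174
r.line_to([.566,-.3555,.059]); st(telemetry); command_gripper(0); s=st(telemetry)
p=s["tcp_pos"]
r.line_to([p[0],p[1],.12],velocity=.05); st(telemetry)
r.line_to([p[0],p[1],.20],velocity=.1); s=st(telemetry); T=s["tcp_pos"]; print(s["tcp_rot"])
h=T[2]-p[2]
for n in("side","top"):
    f=imaging.grab_frame(n); cv2.imwrite(f"pics/{n}3.png",f["color"][:,:,::-1]); np.savez(f"{n}3.npz",**f)
    P=cloud(f); hsv=cv2.cvtColor(f["color"],cv2.COLOR_RGB2HSV)
    m=(np.hypot(P[...,0]-T[0],P[...,1]-T[1])<.1)&(hsv[...,0]>8)&(hsv[...,0]<30)&(hsv[...,1]>60)&(P[...,2]>.1)
    print(n,m.sum(),np.nanmedian(P[m],0)); q=m&(abs(P[...,2]-.022-h)<.012); print("plate",rect(P[q]),"contour",rect(onplane(f,blob(m),.022+h)))
B=cv2.resize(np.load("side3.npz")["color"][190:390,220:420,::-1],None,fx=2.8,fy=2.8); cv2.imwrite("pics/c3.png",B)
E
```

```text
14.19 [ 0.5668 -0.3559  0.0602] F [ 0.4 -0.2  0.5] w 1.002 gf 0.0
14.83 [ 0.5658 -0.3553  0.0591] F [0.5 0.7 1.4] w 0.17 gf 62.2
16.2 [ 0.5655 -0.3552  0.1195] F [-0.5 -0.  -3.1] w 0.169 gf 61.6
17.15 [ 0.5653 -0.355   0.199 ] F [ 0.1 -0.  -2.3] w 0.172 gf 61.7
[ 3.13992740e+00 -9.33226782e-04 -2.64438182e+00]
side 2632 [ 0.55529135 -0.37209662  0.16133558]
plate (array([ 565.4, -355.7]), array([113.7, 114.1]), 28.05) contour (array([ 564.4, -357.5]), array([114.8, 113.7]), 27.93)
top 3556 [ 0.55532717 -0.34722374  0.54838431]
plate (array([ 566.4, -355.1]), array([112., 113.]), 28.86) contour (array([ 681.9, -546.6]), array([124.6, 126.6]), 0.08)
```

View pics/c3.png

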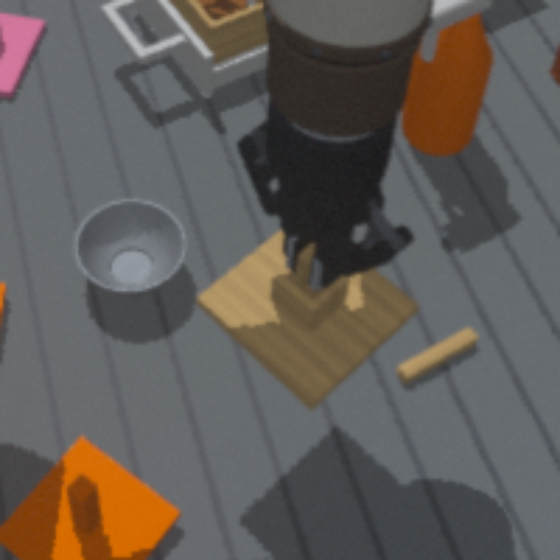

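The lids hang level and nested (plate centre about (310,320) in the crop) and are centred on the TCP. Next I carry them over the box.

```bash
python3 - <<'E'
from plant import *; from h import *
y=-2.888
r.line_to([.60,-.1,.215],velocity=.12,ori=[np.pi,0,y]); r.line_to([.639,.0857,.19],velocity=.1); r.line_to([.639,.0857,.15],velocity=.06);r.hold(.3); s=st(telemetry);T=s["tcp_pos"];print(s["tcp_rot"])
h=T[2]-.0591
for n in("side","top"):
    f=imaging.grab_frame(n); np.savez(f"{n}4.npz",**f)
    P=cloud(f); hsv=cv2.cvtColor(f["color"],cv2.COLOR_RGB2HSV)
    m=(np.hypot(P[...,0]-T[0],P[...,1]-T[1])<.1)&(hsv[...,0]>8)&(hsv[...,0]<30)&(hsv[...,1]>60)&(abs(P[...,2]-.022-h)<.012)
    q=P[m]; print(n,len(q),"plate",rect(q),np.median(q[:,2])-h)
B=cv2.resize(np.load("side4.npz")["color"][120:240,230:390,::-1],None,fx=4,fy=4); cv2.imwrite("pics/c4.png",B)
E
```

```text
22.73 [0.6391 0.0857 0.1504] F [ 0.1  0.8 -3.2] w 0.172 gf 61.6
[ 3.14151648e+00  6.98036985e-04 -2.88801235e+00]
side 883 plate (array([640.3,  84.4]), array([114. , 115.7]), 13.78) 0.021088145216266382
top 1005 plate (array([640.4,  85.5]), array([113.3, 110.7]), 13.97) 0.023337709992888464
```

View pics/c4.png

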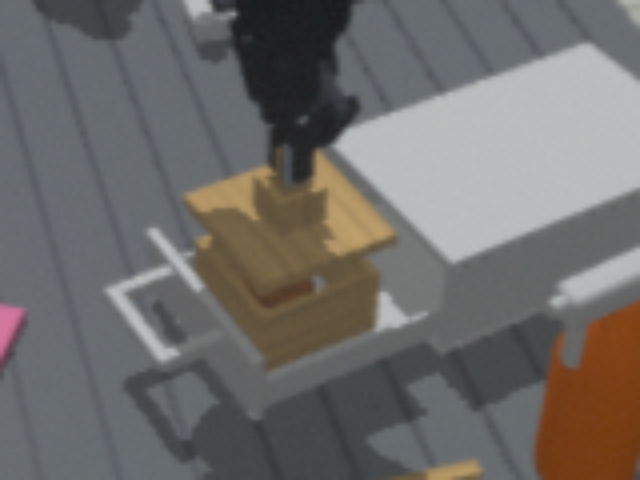

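The lids sit square over the box (plate centre about (290,215), box below it). I'll lower them with a force check.

```bash
python3 - <<'E'
from plant import *; from h import *
x,yy=.6385,.0857
F0=telemetry.sense()["force"]
for z in list(np.arange(.146,.124,-.003))+list(np.arange(.124,.115,-.0012)):
    r.line_to([x,yy,z],velocity=.03); s=telemetry.sense(); dF=s["force"]-F0
    print(round(z,4),round(s["tcp_pos"][2],4),np.round(dF,1))
    if dF[2]>4 or np.hypot(*dF[:2])>15: break
r.hold(.2); st(telemetry)
E
```

```text
0.146 0.1455 [-0.4 -0.9  1. ]
0.143 0.1427 [-0.1  0.4  1.3]
0.14 0.1397 [-0.3 -0.2  0.7]
0.137 0.1367 [ 1.  -0.8  0.6]
0.134 0.1337 [-0.  -0.6  1.2]
0.131 0.1307 [-0.3  0.2  0.1]
0.128 0.1277 [-0.1 -0.8  1.1]
0.125 0.1247 [0.4 0.4 1.5]
0.124 0.124 [0.2 0.2 0.4]
0.1228 0.1227 [ 0.7 -0.4  1.2]
0.1216 0.1215 [ 0.9 -0.1  0.6]
0.1204 0.1211 [-1.4  1.1  4.8]
26.07 [0.6387 0.0859 0.1211] F [-2.2  1.1  2.6] w 0.173 gf 62.4
```

Contact came at exactly the seated height. I'll release, rise and check.

```bash
python3 - <<'E'
from plant import *; from h import *
command_gripper(1.0); r.hold(.4); st(telemetry)
r.line_to([.6385,.0857,.24],velocity=.15)
r.line_to([.54,-.12,.30],velocity=.3); st(telemetry)
for n in("side","top"):
    f=imaging.grab_frame(n); np.savez(f"{n}5.npz",**f)
    P=cloud(f); hsv=cv2.cvtColor(f["color"],cv2.COLOR_RGB2HSV)
    b=(np.hypot(P[...,0]-.639,P[...,1]-.0857)<.09)&(hsv[...,0]>8)&(hsv[...,0]<30)&(hsv[...,1]>50)
    for lo,hi in((.076,.094),(.105,.122),(.13,.155)):
        q=P[b&(P[...,2]>lo)&(P[...,2]<hi)]; print(n,lo,len(q),rect(q) if len(q) else "",np.median(q[:,2]))
B=np.zeros((400,790,3),np.uint8)
a=cv2.resize(np.load("side5.npz")["color"][130:230,250:350,::-1],None,fx=3.9,fy=3.9);c=cv2.resize(np.load("top5.npz")["color"][100:200,185:285,::-1],None,fx=3.9,fy=3.9)
B[:390,:390]=a;B[:390,400:790]=c;cv2.imwrite("pics/c5.png",B)
E
```

```text
27.15 [0.6385 0.0857 0.1204] F [0.2 0.6 0.5] w 1.004 gf 0.0
29.03 [ 0.54   -0.1195  0.2993] F [ 0.3  0.4 -0.3] w 0.997 gf 0.0
side 0.076 800 (array([639.9,  84.4]), array([114.4, 116.1]), 13.53) 0.08294457834679836
side 0.105 48 (array([652.5,  74.5]), array([39.2, 18.7]), 58.47) 0.11173310806197562
side 0.13 0  nan
top 0.076 0  nan
top 0.105 0  nan
top 0.13 0  nan
  return _methods._mean(a, axis=axis, dtype=dtype,
  ret = ret.dtype.type(ret / rcount)
```

View pics/c5.png

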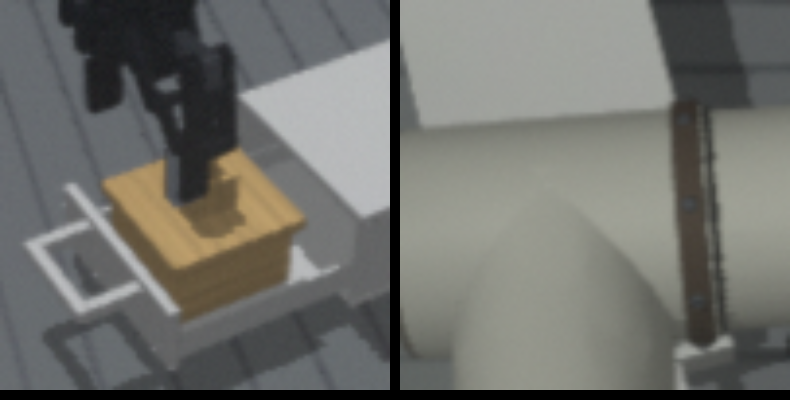

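The lids are seated flush (plate about (205,205) in the left crop). The arm still covers the top view, so I'll clear it for one measurement of the collar.

```bash
python3 - <<'E'
from plant import *; from h import *
r.move_pose([.40,-.35,.30],[np.pi,0,-2.888]); st(telemetry)
for n in("side","top"):
    f=imaging.grab_frame(n); np.savez(f"{n}6.npz",**f)
    P=cloud(f); hsv=cv2.cvtColor(f["color"],cv2.COLOR_RGB2HSV)
    b=(np.hypot(P[...,0]-.639,P[...,1]-.0857)<.09)
    for lo,hi in((.078,.094),(.105,.122),(.13,.155)):
        q=P[b&(P[...,2]>lo)&(P[...,2]<hi)&(hsv[...,1]>50)]; print(n,lo,len(q),rect(q) if len(q) else "",np.median(q[:,2]) if len(q) else "")
E
```

```text
30.18 [ 0.4008 -0.3494  0.2999] F [ 0.5 -0.4 -0.1] w 1.0 gf 0.0
side 0.078 816 (array([640.4,  85. ]), array([114.9, 117.1]), 13.59) 0.08293543185195468
side 0.105 128 (array([640.3,  83.3]), array([39.1, 40.7]), 12.32) 0.11174138501609249
side 0.13 38 (array([639.7,  84.4]), array([15.1, 16.2]), 12.62) 0.13851311148925938
top 0.078 1532 (array([639.7,  86.1]), array([113.1, 112.1]), 14.17) 0.08501276631555144
top 0.105 141 (array([639.1,  86. ]), array([40., 38.]), 14.42) 0.11467849002060349
top 0.13 50 (array([639.2,  86.8]), array([15.9, 16.3]), 17.13) 0.14125072655157223
```

```bash
python3 - <<'E'
from plant import *; from h import *
x,y=.6392,.0857
r.move_pose([x-.02,y-.06,.27],[np.pi,0,-2.888]); r.line_to([x,y,.22]); r.line_to([x,y,.0905],velocity=.1); s=st(telemetry)
command_gripper(0); r.hold(.2); s=st(telemetry); F0=s["force"]; 
x,y=.6392,.0857
for z in (.092,.094,.097,.102,.110,.13,.15,.175,.2):
    r.line_to([x,y,z],velocity=.04); s=telemetry.sense(); print(z,np.round(s["tcp_pos"],4),np.round(s["force"]-F0,1),round(s["gripper_width"],3))
r.hold(.5); st(telemetry)
for n in("side","top"):
    f=imaging.grab_frame(n); np.savez(f"{n}7.npz",**f)
f=np.load("side7.npz"); cv2.imwrite("pics/c7.png",cv2.resize(f["color"][100:230,240:370,::-1],None,fx=4.5,fy=4.5))
E
```

```text
34.01 [0.6397 0.0859 0.0913] F [-0.1 -0.5 -0.6] w 1.003 gf 0.0
34.71 [0.6396 0.0858 0.0911] F [-0.1 -0.   3.5] w 0.435 gf 60.8
0.092 [0.6385 0.0856 0.0912] [-0.3  0.3 -5. ] 0.437
0.094 [0.6391 0.0856 0.0937] [ 0.1  0.1 -6. ] 0.433
0.097 [0.6394 0.0858 0.0973] [ 0.7  0.6 -5.3] 0.431
0.102 [0.6395 0.0858 0.1025] [ 0.3  0.4 -5.7] 0.438
0.11 [0.6395 0.0858 0.1105] [-0.7 -0.4 -5.4] 0.433
0.13 [0.6391 0.0857 0.13  ] [-0.7  0.3 -5.7] 0.432
0.15 [0.6391 0.0857 0.1501] [-0.1  0.2 -5.5] 0.43
0.175 [0.639  0.0857 0.1748] [-0.8  0.3 -5.7] 0.43
0.2 [0.639  0.0857 0.1998] [-0.2 -0.1 -5.3] 0.434
39.43 [0.6392 0.0857 0.1999] F [ 0.  -0.3 -1.2] w 0.432 gf 60.3
```

View pics/c7.png

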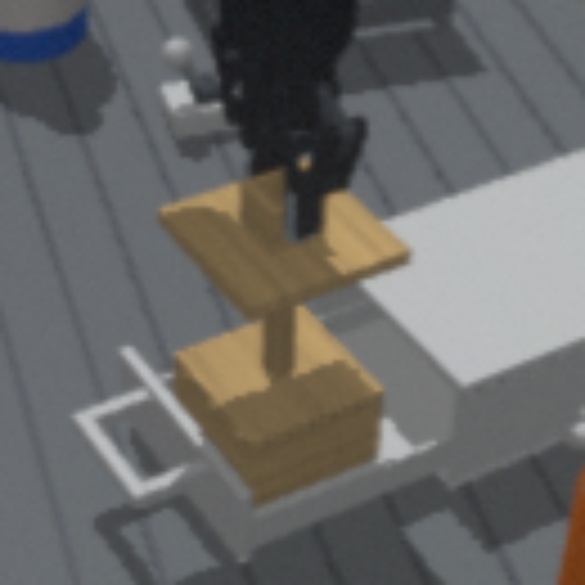

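The outer lid is held level at (285,245), clear of the stem. The inner lid is still seated at (280,375) and the drawer is out. The wrist carries about 1.2 N, which matches the outer lid's weight alone.

```bash
python3 -c "
from plant import *
print(workorder.hand_in())"
```

```text
the job is handed in; nothing more can be done
None
```

The job is handed in, with no verdict returned: the drawer is at its stop, the inner lid is seated in the peg box, and the arm is holding the outer lid level and still about 110 mm above where it rested.

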